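Close the split gearbox housing and hover its cover over it

ROBOT

A 6-joint arm with a two-finger parallel gripper is mounted at the origin on the work surface. World frame = base frame: x ahead of the robot, y to its left, z up, the work surface at z = 0. Lengths are in m, angles in degrees, forces in N, time in s.
With the tool pointing down it reaches from about 0.35 to 0.875 m from the base axis. Payload 4.2 kg.
Tool frame: the origin (TCP) lies at the very end of the fingers, on their centre line; the grasp point (between the pads) lies 19 mm behind it; z points along the fingers, y is the direction in which the jaws open and shut (so a half turn about z gives the same grasp; the last joint's range is limited). The gripper opens to 87 mm and grips with 3 to 60 N. Pads are 19 mm wide; open, the fingers measure 117 mm over their backs; the gripper's body (75 mm by 190 mm) begins 51 mm behind the grasp point.
Start: joints at [-55.485, 22.042, 0.453, 0, -68.411, -14.817], TCP at [0.211, -0.588, 0.199] pointing down, gripper open.
Joint ranges: [-179.83, 179.83], [-69.29, 118.12], [-61.27, 80.66], [-181.25, 117.63], [-171.15, -9.14], [-177.46, 177.46]. Speed limits (degrees/s): [159.86, 159.86, 180, 180, 180, 180].

INTERFACE

Orientations are given as [roll, pitch, yaw] about the fixed x, y, z axes, in that order (R = Rz(yaw) Ry(pitch) Rx(roll)).
In Python, from bench import arm gives the robot as it stands.
- The arm moves only by the shell command python3 -m crank 'ROWS' [FORCE]. ROWS is JSON, a list of rows, each an object with "slide": the shift along the tool's x, y, z in cm, a list of three; "twist": the turn, a rotation vector about the tool's x, y, z in rad, a list of three; "grip": the closure, from 0 (fully open) to 1 (shut). In form: [{"slide": [tx, ty, tz], "twist": [ax, ay, az], "grip": grip}, ...]. A call has 1 to 8 rows; each row shifts and turns the commanded pose from where the row before left it, along the tool's axes as they then stand; what a row does not reach is not made up. A row lasts 1/10 s, in which the tool goes at most 50 mm and 8.59 degrees, less where a joint would pass 70% of its speed; a pose out of reach is approached as far as the arm can. A call with a gripper value outside its range is refused whole. The fingers move at their own pace and stop on an object; FORCE is the grip in N (left out, the last holds). Time passes only in rows, so rows that do not move let the fingers close. It gives the time, the measured TCP pose, the force and the opening at its end, in the units of the state.
- arm.state(): the state, without advancing time (a new reading comes with each control period).
- arm.read_camera(name): name is "scene" or "top" or "wrist"; returns a dict with "pixels" (420x560x3 uint8, red, green, blue), "range_z" (420x560 float32, m along the optical axis (not along the pixel's ray), 0 where there is no reading), "camera_matrix" (3x3 intrinsics, pixels), "world_to_cam" (4x4, takes a point from world to camera coordinates); the wrist camera has in their place "tool_from_camera" (4x4, takes a point from camera to tool coordinates, whose origin is the TCP and whose axes are the flange's). Camera axes: x right, y up, looking along -z (the intrinsics and any distortion apply to the point x, -y, -z); pixel columns grow to the right and rows downward; lengths in m; the calibration is good to about 2 mm. A picture is of the moment at which its call begins: read the wrist's pose just before it.
- arm.job_done(): hands the job in, once; it reports no verdict.
Trained networks look in the newest picture that a camera, given by its name, has taken for a name from the list of things; names that differ only in an ending like _2 or _b are one class to them, and where a whole thing is asked for, a point or a joint stands for the part that bears it (a point fixed in the world has none). Each returns a list of dicts, best first, with "p" (0 to 1); they miss things now and then, are a little off and sometimes report something else, mostly with a low value. They report only what shows in the picture. A call takes as long as a camera call. They do not tell look-alikes from the thing itself.
- arm.cut_out(camera, label): "mask" (420x560 bool, what is visible of it).
- arm.mark_of(camera, label): "point" ([x, y, z] in m, in world coordinates, good to about 4 mm: a listed point, or the origin of a listed thing).
The state is a dict: "time_s": time; "q": joint angles; "joint_velocities": joint speeds; "joint_torque": joint torques, N m; "eef_pos": TCP position; "tool_rot": TCP orientation; "wrist_force": force on the tool from outside, world axes, zero at the start; "wrist_torque": the same for the moment, N m; "finger_gap": finger opening in m.
Only numpy, scipy, OpenCV 4.12 (cv2) and the standard library are available. Lean on these libraries where they do the work, as an engineer would, in place of code of your own. Each camera call takes 0.05 s, during which the arm holds its last target. There are 200 camera calls.

TASK

Slide the loose half of the gearbox housing along its guides until it sits flush against the bolted half, with no gap left between them. Then pick up the cover by its lifting rib, carry it over the aluminium rail without bumping the rail, and finish still holding it level, centred over the closed housing with its edges lined up, about one centimetre above the rim, so that a colleague can put on the sealant. Never let the cover touch the housing, do not put it down or let go (the program ends while holding it there), and leave the motor, the bearing and the wrench alone.

Things in the scene. Friction and masses are not known exactly. Their poses are not given: they have to be found in the camera images.
- fixture: Dark steel base plate 190 x 110 x 12 mm fixed on the bench beside the rail, bearing the bolted half of a grey housing (50 x, 64 y, 60 z mm, hollow, middle at x = +45, joint face at x = +20 mm). Origin: centre of the plate's underside, z up; x runs along the guides from loose to bolted half, roughly away from the robot. Guides: 2 strips 8 wide, 10 mm above the plate, 67 mm apart, full length.
- mouth (a point): Centre of the open top of the housing when it is closed: on the joint line, at the height of the rim, 72 mm above the bench (20 mm along the fixture's +x from its origin). Axes as those of the fixture. Fixed to the fixture.
- half: Loose half of the grey housing, 50 (x) x 64 (y) x 60 (z) mm, 0.6 kg, hollow, walls and floor 8 mm, open on top and at +x; its plain closed end faces -x. It lies on the plate between the guides, 15 to 35 mm short of the bolted half, free to slide. Origin: centre of its underside, 12 mm above the bench; axes as the fixture's. Closed, it lies at x = -5 mm in the fixture's frame.
- cover: Flat aluminium cover 100 (x) x 64 (y) x 8 mm, 0.4 kg, same outline as the closed housing, flat on the bench on the other side of the rail. A lifting rib stands mid-top: 50 mm along x, 16 mm thick along y, from 8 to 53 mm above the underside. Origin: centre of the underside; z up through the rib. Half a turn round it fits as well.
- rail: Aluminium extrusion fixed on the bench between the cover and the fixture, 440 (along its x) x 40 (y) x 80 mm high, running away from the robot. Origin: centre of its underside.
- motor: Bystander: black servo motor lying at the left of the bench, about 130 x 64 x 72 mm; origin under its middle.
- bearing: Bystander: steel bearing ring, 62 mm across and 16 mm high, lying flat on the far side of the bench; origin at the centre of its underside.
- wrench: Bystander: steel wrench lying flat at the right of the bench; origin under its middle.
Things that resemble listed ones, but are neither listed nor needed, are in the scene too. Leave any purple or turquoise look-alike of the cover alone.

How it is judged:
By the outcome, as a careful person would: the job done as asked, in the order asked, and still so for the second after the job is handed in, while the arm keeps its last pose, push and grip.
It also fails if it takes over 58 s, if anything falls off the work surface, if the arm or the gripper's body presses on something with over 40 N, if the wrist force passes 120 N, or if a joint passes its speed limit or range.

## Working session

There is one attempt and no reset: what is moved stays moved. The work goes in short steps, Python scripts to look and compute and a shell command to move; the robot and the scene stay as the last step left them, time stands still between calls to the robot, and variables do not carry over. Pictures are saved under pics/ and viewed, about 8 in all and at most 12, crops included, and the job is handed in when it is done.

```bash
ls; mkdir -p pics; cat > h.py <<'E'
import numpy as np, cv2
from bench import arm
from scipy.spatial.transform import Rotation as R
def save(c,n): cv2.imwrite('pics/'+n,c['pixels'][:,:,::-1])
def cloud(c):
    K=c['camera_matrix'];z=c['range_z'];v,u=np.indices(z.shape)
    x=(u-K[0,2])/K[0,0]*z;y=(v-K[1,2])/K[1,1]*z
    P=np.stack([x,-y,-z,np.ones_like(z)],-1)
    return (P@np.linalg.inv(c['world_to_cam']).T)[...,:3]
E
python3 - <<'E'
from h import *
print(arm.state())
for n in('top','scene'):
    c=arm.read_camera(n);save(c,n+'1.png');P=cloud(c);np.savez(n+'1.npz',P=P,z=c['range_z'],px=c['pixels'])
    for l in('fixture','mouth','half','cover','rail','motor','bearing','wrench'):
        print(n,l,[(np.round(d['point'],3).tolist(),round(d['p'],2)) for d in arm.mark_of(n,l)])
        for d in arm.cut_out(n,l) if l in('half','cover','rail','fixture') else []:
            m=d['mask']; v,u=np.nonzero(m); print('   mask',round(d['p'],2),m.sum(),u.min(),u.max(),v.min(),v.max())
E
```

```text
pics
{'time_s': 0.0, 'q': array([-5.54863258e+01,  2.20910542e+01,  3.77604743e-01, -2.81619153e-02,
       -6.84091253e+01, -1.48162175e+01]), 'joint_velocities': array([ 0.04318276,  0.04192352,  0.01549909,  0.04062664,  0.02800816,
       -0.02305804]), 'joint_torque': array([-3.62061955e-04, -3.90667319e+01,  1.87401456e+01,  4.21989262e+00,
        1.09139574e-02, -2.00606896e-04]), 'eef_pos': array([ 0.210443  , -0.5878056 ,  0.19804384]), 'tool_rot': array([ 1.79874808e+02, -6.05153438e-03, -1.60312928e+02]), 'wrist_force': array([-0.35106631, -1.04516366, -0.29552575]), 'wrist_torque': array([ 0.04041418, -0.01622625, -0.02316803]), 'finger_gap': 0.08734612190750467}
top fixture [([0.587, 0.192, 0.002], 0.96)]
   mask 0.88 2568 193 249 159 239
top mouth [([0.6, 0.19, 0.074], 0.84), ([0.59, 0.194, 0.0], 0.64)]
top half [([0.551, 0.203, 0.009], 0.72)]
   mask 0.75 611 199 232 197 221
top cover [([0.357, -0.252, -0.002], 0.64), ([0.749, -0.356, -0.001], 0.57), ([0.574, -0.214, 0.001], 0.55)]
   mask 0.95 1025 375 416 278 307
   mask 0.84 953 363 398 185 227
   mask 0.58 952 421
[... 240 characters left out ...]

top wrench [([0.518, -0.377, -0.002], 0.96)]
scene fixture [([0.584, 0.193, -0.005], 0.58)]
   mask 0.73 1911 325 373 210 267
scene mouth []
scene half [([0.552, 0.197, 0.01], 0.92), ([0.607, 0.187, 0.071], 0.23)]
   mask 0.56 736 337 365 202 232
scene cover [([0.745, -0.362, -0.003], 0.95), ([0.572, -0.209, 0.0], 0.67), ([0.354, -0.258, -0.002], 0.66)]
   mask 0.98 1382 83 122 272 320
   mask 0.8 826 167 202 220 257
   mask 0.62 609 163 198 177 200
scene rail [([0.579, 0.021, 0.001], 0.7)]
   mask 0.92 2662 267 295 167 310
   mask 0.19 1937 325 373 209 267
scene motor [([0.546, 0.41, 0.004], 0.94)]
scene bearing [([0.768, -0.198, 0.002], 0.62)]
scene wrench [([0.52, -0.379, -0.002], 0.79)]
```

View pics/top1.png

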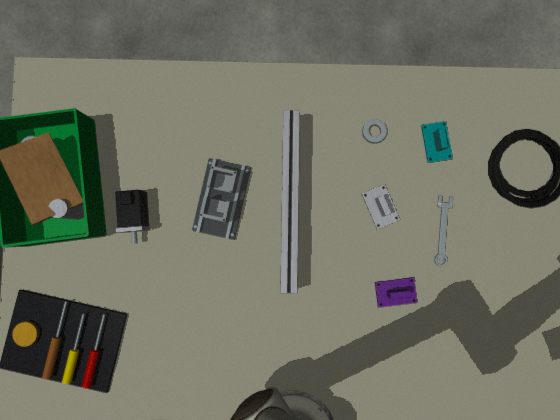

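```bash
python3 - <<'E'
import cv2,numpy as np
i=cv2.imread('pics/top1.png');s=cv2.imread('pics/scene1.png')
a=cv2.resize(i[105:325,345:475],None,fx=2.7,fy=2.7,interpolation=cv2.INTER_CUBIC)
b=cv2.resize(s[165:330,70:215],None,fx=2.7,fy=2.7,interpolation=cv2.INTER_CUBIC)
h=max(a.shape[0],b.shape[0]);o=np.zeros((h,a.shape[1]+b.shape[1],3),np.uint8);o[:a.shape[0],:a.shape[1]]=a;o[:b.shape[0],a.shape[1]:]=b
print(o.shape);cv2.imwrite('pics/crop.png',o)
E
```

```text
(594, 743, 3)
```

View pics/crop.png

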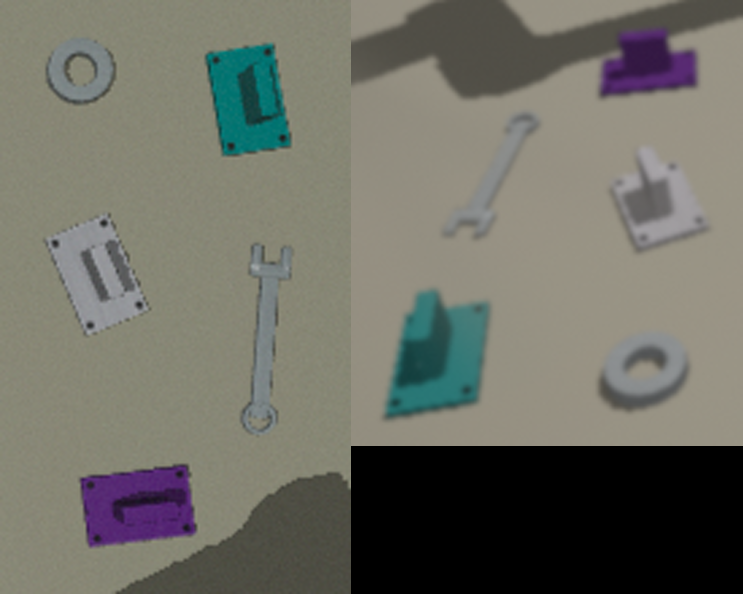

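The top view shows three cover-like things: purple (396,292), turquoise (437,142) and bare aluminium (381,206). The task rules out the purple and turquoise ones. The aluminium plate with a rib is the cover, at about (0.573,-0.212), and the crop confirms it. The fixture is at (222,199), with the loose half at its lower end. Next I'll get the yaws.

```bash
cat >> h.py <<'E'
def slide(p0,yaw,p1):
    "cm along tool axes, tool down"
    y=np.radians(yaw);d=np.array(p1)-np.array(p0);X=np.array([np.cos(y),np.sin(y),0]);Y=np.array([np.sin(y),-np.cos(y),0])
    return np.round(100*np.array([d@X,d@Y,-d[2]]),2)
def rect(xy):
    (c,s,a)=cv2.minAreaRect((xy*1000).astype(np.float32)); 
    if s[0]<s[1]: s=s[::-1];a+=90
    return np.round(c,1),np.round(s,1),round((a+90)%180-90,2)
E
python3 - <<'E'
from h import *
c=arm.read_camera('top');P=cloud(c)
for l in('fixture','cover','rail'):
    for d in arm.cut_out('top',l):
        m=d['mask']; q=P[m]; 
        for lo,hi in((-.01,.016),(.005,.03),(.03,.06),(.06,.09)):
            k=q[(q[:,2]>lo)&(q[:,2]<hi)]
            if len(k)>30: print(l,round(d['p'],2),(lo,hi),len(k),rect(k[:,:2]),np.round(np.median(k,0),3))
s=arm.state();print(s['time_s'],slide(s['eef_pos'],-160.3,[.45,.14,.25]),slide(s['eef_pos'],-160.3,[.4,-.2,.25]))
w=arm.read_camera('wrist');print(np.round(w['tool_from_camera'],3),np.round(w['camera_matrix']))
E
```

```text
fixture 0.92 (-0.01, 0.016) 1590 (array([587.1, 193.6]), array([195.2, 114.4]), -10.87) [0.583 0.191 0.012]
fixture 0.92 (0.005, 0.03) 2275 (array([586.3, 192. ]), array([190.1, 111. ]), -11.02) [0.593 0.187 0.013]
fixture 0.92 (0.03, 0.06) 108 (array([594.2, 190.9]), array([124.7,  64.9]), -12.34) [0.633 0.185 0.046]
fixture 0.92 (0.06, 0.09) 261 (array([594. , 190.7]), array([125.6,  65.3]), -11.33) [0.638 0.18  0.071]
cover 0.84 (-0.01, 0.016) 758 (array([ 575.2, -214.8]), array([98.1, 64.4]), 23.21) [ 0.573 -0.211  0.008]
cover 0.84 (0.005, 0.03) 740 (array([ 575.4, -214.7]), array([97.7, 64.4]), 23.24) [ 0.574 -0.21   0.009]
cover 0.84 (0.03, 0.06) 165 (array([ 575.2, -214.4]), array([49.6, 16.7]), 23.17) [ 0.575 -0.213  0.053]
cover 0.82 (-0.01, 0.016) 796 (array([ 358.8, -255.4]), array([102.5,  64.6]), -83.75) [ 0.366 -0.253  0.008]
cover 0.82 (0.005, 0.03) 753 (array([ 358.8, -254.7]), array([100. ,  63.5]), -82.25) [ 0.365 -0.253  0.008]
cover 0.82 (0.03, 0.06) 169 (array([ 358.8, -254.6]), array([49.8, 16.2]), -82.81) [ 0.36  -0.253  0.052]
cover 0.61 (-0.01, 0.016) 731 (array([ 744.7, -358.8]), array([101.7,  67.7]), 10.81) [ 0.736 -0.35   0.008]
cover 0.61 (0.005, 0.03) 717 (array([ 745.5, -358.1]), array([99.8, 65.5]), 9.68) [ 0.739 -0.35   0.009]
cover 0.61 (0.03, 0.06) 197 (array([ 745.5, -357.5]), array([50.3, 18.3]), 8.67) [ 0.744 -0.355  0.052]
rail 0.65 (0.06, 0.09) 2985 (array([580.8,  17.2]), array([437. ,  40.7]), 0.31) [0.576 0.017 0.08 ]
1.5 [-47.09  60.51  -5.09] [-30.92  30.18  -5.09]
[[ 0.001  0.962  0.274  0.075]
 [ 1.    -0.001 -0.001 -0.001]
 [-0.001  0.274 -0.962 -0.185]
 [ 0.     0.     0.     1.   ]] [[308.   0. 283.]
 [  0. 308. 213.]
 [  0.   0.   1.]]
```

```bash
python3 -m crank '[{"slide":[-3,3.6,0],"twist":[0,0,0],"grip":1},{"slide":[-3,3.6,0],"twist":[0,0,0],"grip":1},{"slide":[-3,3.6,0],"twist":[0,0,0],"grip":1},{"slide":[-3,3.6,0],"twist":[0,0,0],"grip":1},{"slide":[-3,3.6,0],"twist":[0,0,0],"grip":1},{"slide":[-3,3.6,0],"twist":[0,0,0],"grip":1},{"slide":[-3,3.6,0],"twist":[0,0,0],"grip":1},{"slide":[-3,3.6,0],"twist":[0,0,0],"grip":1}]' 20
python3 -m crank '[{"slide":[-3,3.6,0],"twist":[0,0,0],"grip":1},{"slide":[-3,3.6,0],"twist":[0,0,0],"grip":1},{"slide":[-3,3.6,0],"twist":[0,0,0],"grip":1},{"slide":[-3,3.6,0],"twist":[0,0,0],"grip":1},{"slide":[-3,3.6,0],"twist":[0,0,0],"grip":1},{"slide":[-3,3.6,0],"twist":[0,0,0],"grip":1},{"slide":[-3,3.6,0],"twist":[0,0,0],"grip":1},{"slide":[-3,3.6,0],"twist":[0,0,0],"grip":1}]'
python3 -m crank '[{"slide":[0,0,0],"twist":[0,0,0.134],"grip":1},{"slide":[0,0,0],"twist":[0,0,0.134],"grip":1},{"slide":[0,0,0],"twist":[0,0,0.134],"grip":1},{"slide":[0,0,0],"twist":[0,0,0.134],"grip":1},{"slide":[0,0,0],"twist":[0,0,0],"grip":1},{"slide":[0,0,0],"twist":[0,0,0],"grip":1}]'
python3 - <<'E'
from h import *
s=arm.state();print(slide(s['eef_pos'],s['tool_rot'][2],[.5031,.2082,.035]))
w=arm.read_camera('wrist');save(w,'w1.png')
E
```

```text
time_s: 2.35
eef_pos: [0.3399, -0.2347, 0.1996]
tool_rot: [-180.0, 0.1, -160.3]
wrist_force: [0.6, 0.4, -0.1]
finger_gap: 0.0311
time_s: 3.15
eef_pos: [0.4688, 0.1178, 0.1996]
tool_rot: [180.0, 0.1, -160.3]
wrist_force: [1.4, -1.2, -0.1]
finger_gap: 0.0002
time_s: 3.75
eef_pos: [0.4684, 0.1157, 0.1993]
tool_rot: [180.0, 0.0, 169.2]
wrist_force: [-0.3, 0.6, 0.5]
finger_gap: 0.0009
[-1.66  9.74 16.43]
```

View pics/w1.png

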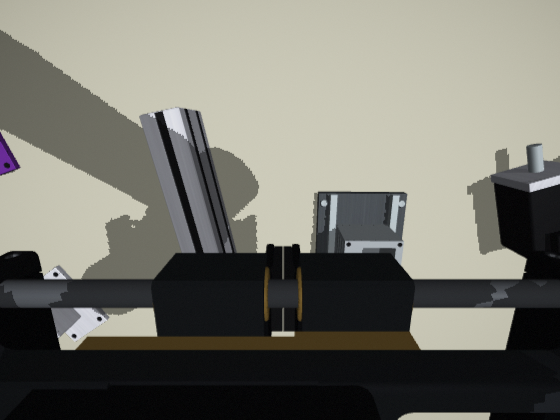

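The wrist view shows the near end of the fixture at (360,195). The half is partly hidden by the gripper, at (375,250), and the rail is at the left. Now down behind the half.

```bash
python3 -m crank '[{"slide":[-0.4,3.2,0],"twist":[0,0,0],"grip":1},{"slide":[-0.6,3.2,0],"twist":[0,0,0],"grip":1},{"slide":[-0.6,3.3,0],"twist":[0,0,0],"grip":1},{"slide":[0,0,4],"twist":[0,0,0],"grip":1},{"slide":[0,0,4],"twist":[0,0,0],"grip":1},{"slide":[0,0,4],"twist":[0,0,0],"grip":1},{"slide":[0,0,3],"twist":[0,0,0],"grip":1},{"slide":[0,0,1.4],"twist":[0,0,0],"grip":1}]'
python3 -m crank '[{"slide":[0,0,0],"twist":[0,0,0],"grip":1},{"slide":[0,0,0],"twist":[0,0,0],"grip":1}]'
python3 - <<'E'
from h import *
s=arm.state();print(s['eef_pos'],s['wrist_force'],slide(s['eef_pos'],s['tool_rot'][2],[.5031,.2082,.035]))
E
```

```text
time_s: 4.6
eef_pos: [0.501, 0.2066, 0.032]
tool_rot: [-179.8, -0.2, 169.1]
wrist_force: [-0.5, -0.2, 0.6]
finger_gap: 0.0003
time_s: 4.8
eef_pos: [0.5032, 0.2081, 0.0356]
tool_rot: [180.0, 0.0, 169.1]
wrist_force: [0.3, 0.3, 0.1]
finger_gap: 0.0004
[0.50320792 0.20806866 0.03556605] [0.34406227 0.31084527 0.05108756] [0.01 0.01 0.06]
```

```bash
python3 -m crank '[{"slide":[-0.8,0,0],"twist":[0,0,0],"grip":1},{"slide":[-0.6,0,0],"twist":[0,0,0],"grip":1},{"slide":[-0.4,0,0],"twist":[0,0,0],"grip":1},{"slide":[-0.4,0,0],"twist":[0,0,0],"grip":1},{"slide":[-0.4,0,0],"twist":[0,0,0],"grip":1},{"slide":[-0.4,0,0],"twist":[0,0,0],"grip":1},{"slide":[-0.4,0,0],"twist":[0,0,0],"grip":1},{"slide":[-0.4,0,0],"twist":[0,0,0],"grip":1}]'
python3 -m crank '[{"slide":[-0.2,0,0],"twist":[0,0,0],"grip":1},{"slide":[-0.2,0,0],"twist":[0,0,0],"grip":1},{"slide":[0,0,0],"twist":[0,0,0],"grip":1}]'
```

```text
time_s: 5.6
eef_pos: [0.5383, 0.2001, 0.0357]
tool_rot: [-179.9, -0.2, 169.0]
wrist_force: [-7.2, 1.9, 6.0]
finger_gap: 0.0006
time_s: 5.9
eef_pos: [0.5425, 0.1993, 0.0356]
tool_rot: [-179.9, -0.2, 169.0]
wrist_force: [-5.6, 0.4, 4.0]
finger_gap: 0.0008
```

```bash
python3 -m crank '[{"slide":[-0.1,0,0],"twist":[0,0,0],"grip":1},{"slide":[-0.1,0,0],"twist":[0,0,0],"grip":1}]'
```

```text
time_s: 6.1
eef_pos: [0.5442, 0.1989, 0.0355]
tool_rot: [-179.9, -0.2, 169.0]
wrist_force: [-6.1, 1.2, 3.3]
finger_gap: 0.0006
```

```bash
python3 -m crank '[{"slide":[-0.1,0,0],"twist":[0,0,0],"grip":1},{"slide":[-0.1,0,0],"twist":[0,0,0],"grip":1}]';python3 -m crank '[{"slide":[-0.1,0,0],"twist":[0,0,0],"grip":1},{"slide":[-0.05,0,0],"twist":[0,0,0],"grip":1}]'
```

```text
time_s: 6.3
eef_pos: [0.5445, 0.1988, 0.0355]
tool_rot: [-179.9, -0.3, 168.9]
wrist_force: [-13.7, 5.4, 10.0]
finger_gap: 0.0005
time_s: 6.5
eef_pos: [0.5445, 0.1988, 0.0355]
tool_rot: [-179.8, -0.5, 168.9]
wrist_force: [-15.7, 6.7, 10.8]
finger_gap: 0.0003
```

```bash
python3 -m crank '[{"slide":[-0.05,0,0],"twist":[0,0,0],"grip":1},{"slide":[-0.05,0,0],"twist":[0,0,0],"grip":1}]'
```

```text
time_s: 6.7
eef_pos: [0.5445, 0.1987, 0.0355]
tool_rot: [-179.8, -0.6, 168.9]
wrist_force: [-18.3, 7.4, 12.7]
finger_gap: 0.0003
```

```bash
python3 -m crank '[{"slide":[-0.1,0,0],"twist":[0,0,0],"grip":1},{"slide":[-0.1,0,0],"twist":[0,0,0],"grip":1}]'
python3 -m crank '[{"slide":[0.4,0,0],"twist":[0,0,0],"grip":1},{"slide":[1,0,0],"twist":[0,0,0],"grip":1},{"slide":[2,0,0],"twist":[0,0,0],"grip":1},{"slide":[1.5,0,-4],"twist":[0,0,0],"grip":1},{"slide":[0,0,-4],"twist":[0,0,0],"grip":0},{"slide":[0,0,-4],"twist":[0,0,0],"grip":0},{"slide":[1,3,-2],"twist":[0,0,0],"grip":0},{"slide":[1,-4,0],"twist":[0,0,0],"grip":0}]'
python3 - <<'E'
from h import *
c=arm.read_camera('top');save(c,'top2.png');P=cloud(c)
s=arm.state();print(s['time_s'],s['eef_pos'])
for d in arm.cut_out('top','fixture')[:1]:
    q=P[d['mask']]
    for lo,hi in((.005,.03),(.064,.085)):
        k=q[(q[:,2]>lo)&(q[:,2]<hi)];print((lo,hi),len(k),rect(k[:,:2]))
print(arm.mark_of('top','half'),arm.mark_of('top','mouth'))
i=cv2.resize(c['pixels'][145:250,180:265,::-1],None,fx=5,fy=5,interpolation=cv2.INTER_CUBIC)
w=arm.read_camera('wrist')['pixels'][:,:,::-1]
a=np.zeros((525,800,3),np.uint8);a[:,:425]=i;a[:281,425:]=cv2.resize(w,(375,281));cv2.imwrite('pics/cmp2.png',a)
E
```

```text
time_s: 6.9
eef_pos: [0.5445, 0.1986, 0.0354]
tool_rot: [-179.8, -0.8, 168.9]
wrist_force: [-26.1, 12.3, 16.4]
finger_gap: 0.0002
time_s: 7.7
eef_pos: [0.4872, 0.2075, 0.1794]
tool_rot: [179.5, 0.6, 169.3]
wrist_force: [0.0, -0.9, -0.7]
finger_gap: 0.0246
7.75 [0.48011537 0.19895774 0.17679324]
(0.005, 0.03) 1691 (array([599.2, 189.3]), array([163.8, 109.5]), -11.7)
(0.064, 0.085) 229 (array([630.5, 184. ]), array([65.2, 50.1]), 78.46)
[{'point': [0.5778, 0.1957, 0.0099], 'p': 0.72}] [{'point': [0.6033, 0.1864, 0.0735], 'p': 0.96}, {'point': [0.515, -0.3737, -0.0018], 'p': 0.44}]
```

View pics/cmp2.png

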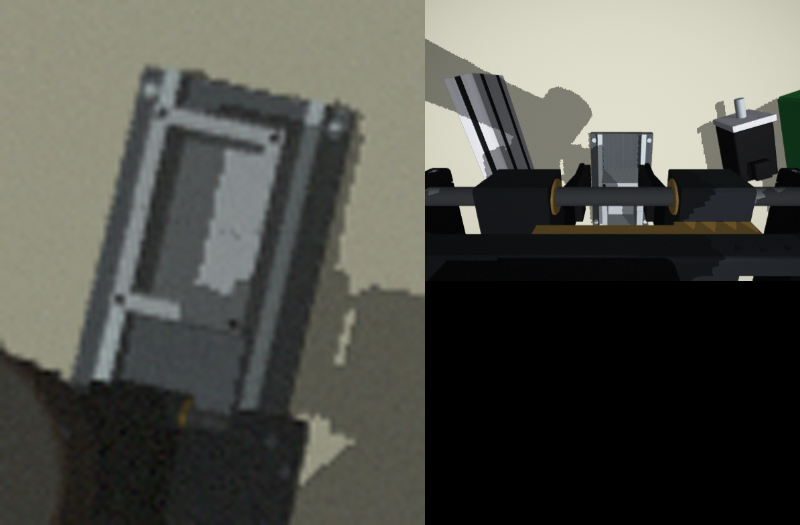

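Looks closed (joint at about (185,310), no dark slit visible), but I'll measure it once the arm is out of the way. Next, up over the rail to the cover.

```bash
python3 - <<'E'
from h import *
s=arm.state();print(s['tool_rot'],slide(s['eef_pos'],s['tool_rot'][2],[.5752,-.2146,.19]))
E
```

```text
[1.79957628e+02 5.78013032e-02 1.68957248e+02] [-17.02 -39.06  -1.45]
```

```bash
python3 -m crank '[{"slide":[0,0,-1.4],"twist":[0,0,0],"grip":0},{"slide":[-1.7,-3.9,0],"twist":[0,0,0],"grip":0},{"slide":[-1.7,-3.9,0],"twist":[0,0,0],"grip":0},{"slide":[-1.7,-3.9,0],"twist":[0,0,0],"grip":0},{"slide":[-1.7,-3.9,0],"twist":[0,0,0],"grip":0},{"slide":[-1.7,-3.9,0],"twist":[0,0,0],"grip":0},{"slide":[-1.7,-3.9,0],"twist":[0,0,0],"grip":0},{"slide":[-1.7,-3.9,0],"twist":[0,0,0],"grip":0}]'
python3 -m crank '[{"slide":[-1.7,-3.9,0],"twist":[0,0,0],"grip":0},{"slide":[-1.7,-3.9,0],"twist":[0,0,0],"grip":0},{"slide":[-1.7,-3.9,0],"twist":[0,0,0],"grip":0},{"slide":[0,0,0],"twist":[0,0,-0.148],"grip":0},{"slide":[0,0,0],"twist":[0,0,-0.148],"grip":0},{"slide":[0,0,0],"twist":[0,0,-0.148],"grip":0},{"slide":[0,0,0],"twist":[0,0,-0.148],"grip":0}]'
python3 -m crank '[{"slide":[0,0,0],"twist":[0,0,0],"grip":0},{"slide":[0,0,0],"twist":[0,0,0],"grip":0}]'
python3 - <<'E'
from h import *
s=arm.state();print(s['eef_pos'],s['tool_rot'],slide(s['eef_pos'],s['tool_rot'][2],[.5752,-.2146,.022]))
def fix(P,c=(.5865,.192),a=-11.0):
    a=np.radians(a);d=P-np.array([*c,0]);return np.stack([d[:,0]*np.cos(a)+d[:,1]*np.sin(a),-d[:,0]*np.sin(a)+d[:,1]*np.cos(a),d[:,2]],-1)
c=arm.read_camera('top');save(c,'top3.png');P=cloud(c)
q=P.reshape(-1,3);f=fix(q);k=(abs(f[:,0])<.12)&(abs(f[:,1])<.08)&(f[:,2]>.005)
for lo,hi in((.008,.03),(.062,.085)):
    m=k&(f[:,2]>lo)&(f[:,2]<hi);print((lo,hi),m.sum(),rect(q[m][:,:2]),np.round(f[m].min(0),4),np.round(f[m].max(0),4),np.median(f[m][:,2]))
m=k&(f[:,2]>.062);
for sgn in(-1,1):
    n=m&(f[:,1]*sgn>.022);print(np.sort(np.round(f[n][:,0]*1000)).astype(int))
E
```

```text
time_s: 8.75
eef_pos: [0.5482, -0.0909, 0.1889]
tool_rot: [-180.0, 0.0, 169.0]
wrist_force: [1.2, 0.3, -0.2]
finger_gap: 0.0868
time_s: 9.45
eef_pos: [0.5755, -0.2142, 0.1883]
tool_rot: [180.0, -0.0, -156.8]
wrist_force: [-0.2, -0.8, -0.3]
finger_gap: 0.0872
time_s: 9.65
eef_pos: [0.5753, -0.2138, 0.1886]
tool_rot: [180.0, -0.0, -157.3]
wrist_force: [-0.7, 0.5, -0.6]
finger_gap: 0.0873
[ 0.57529747 -0.21381821  0.18862455] [ 1.79989341e+02 -2.70545387e-02 -1.57280577e+02] [ 0.04 -0.07 16.66]
(0.008, 0.03) 2509 (array([588.1, 192. ]), array([193.7, 110.7]), -11.31) [-0.0953 -0.0552  0.008 ] [0.0987 0.0559 0.03  ] 0.013895040629619215
(0.062, 0.085) 466 (array([606. , 188.2]), array([100.4,  66. ]), -11.05) [-0.0304 -0.033   0.062 ] [0.07   0.033  0.0783] 0.07153759570001772
[-30 -30 -30 -29 -28 -28 -27 -27 -26 -26 -25 -25 -24 -24 -23 -23 -22 -21
 -20 -20 -19 -18 -18 -17 -17 -16 -16 -15 -14 -14 -13 -13 -12 -11 -10 -10
  -9  -8  -8  -7  -7  -6  -6  -5  -5  -4  -3  -3  -2  -1  -1   0   0   1
   2   2   3   4   5   5   6   6   7   7   8   9   9   9  10  10  11  12
  12  14  14  14  15  16
[... 357 characters left out ...]
  69  70]
[-30 -29 -28 -28 -27 -27 -26 -26 -25 -25 -24 -24 -23 -22 -22 -21 -21 -20
 -20 -19 -18 -18 -17 -17 -16 -15 -15 -14 -14 -13 -13 -12 -11 -11 -10 -10
  -9  -8  -8  -7  -7  -6  -5  -5  -4  -3  -2  -2  -1   0   0   1   2   2
   3   3   4   5   5   6   6   7   7   8   9   9  10  10  11  12  12  13
  13  14  15  15  15  16  17  17  18  19  19  20  20  22  22  22  24  24
  24  25  25  26  27  27  28  29  29  29  30  31  32  33  33  34  34  35
  35  36  37  38  38  39  39  40  40  41  41  42  42  42  44  44  44  45
  46  46  47  47  48  49  49  50  50  51  51  52  52  53  54  54  54  55
  56  56  57  57  58  58  59  59  60  61  61  62  62  63  63  64  64  65
  66  66  67  68  68  68  69  70]
```

Closed: the rim measures 100.4 x 66 mm, centred at (0.606, 0.188) with yaw -11.05°, and it is continuous across the joint. Descending to the rib.

```bash
python3 -m crank '[{"slide":[0.05,-0.05,4],"twist":[0,0,-0.008],"grip":0},{"slide":[0,0,4],"twist":[0,0,0],"grip":0},{"slide":[0,0,4],"twist":[0,0,0],"grip":0},{"slide":[0,0,2.5],"twist":[0,0,0],"grip":0},{"slide":[0,0,1.5],"twist":[0,0,0],"grip":0},{"slide":[0,0,0.6],"twist":[0,0,0],"grip":0},{"slide":[0,0,0],"twist":[0,0,0],"grip":0},{"slide":[0,0,0],"twist":[0,0,0],"grip":0}]' 40
python3 -m crank '[{"slide":[0,0,0],"twist":[0,0,0],"grip":0.5},{"slide":[0,0,0],"twist":[0,0,0],"grip":0.7},{"slide":[0,0,0],"twist":[0,0,0],"grip":1},{"slide":[0,0,0],"twist":[0,0,0],"grip":1},{"slide":[0,0,0],"twist":[0,0,0],"grip":1},{"slide":[0,0,0],"twist":[0,0,0],"grip":1},{"slide":[0,0,0],"twist":[0,0,0],"grip":1},{"slide":[0,0,0],"twist":[0,0,0],"grip":1}]' 40
```

```text
time_s: 10.5
eef_pos: [0.5756, -0.2145, 0.0242]
tool_rot: [-179.9, 0.1, -156.6]
wrist_force: [-0.3, 0.4, -0.9]
finger_gap: 0.0871
time_s: 11.3
eef_pos: [0.5747, -0.2144, 0.0231]
tool_rot: [180.0, -0.0, -156.6]
wrist_force: [0.1, 0.0, 0.1]
finger_gap: 0.0312
```

```bash
python3 -m crank '[{"slide":[0,0,0],"twist":[0,0,0],"grip":1},{"slide":[0,0,0],"twist":[0,0,0],"grip":1},{"slide":[0,0,0],"twist":[0,0,0],"grip":1},{"slide":[0,0,0],"twist":[0,0,0],"grip":1},{"slide":[0,0,0],"twist":[0,0,0],"grip":1},{"slide":[0,0,0],"twist":[0,0,0],"grip":1}]' 40
python3 -m crank '[{"slide":[0,0,-0.5],"twist":[0,0,0],"grip":1},{"slide":[0,0,-1.5],"twist":[0,0,0],"grip":1},{"slide":[0,0,-2],"twist":[0,0,0],"grip":1},{"slide":[0,0,0],"twist":[0,0,0],"grip":1}]'
```

```text
time_s: 11.9
eef_pos: [0.5745, -0.2141, 0.023]
tool_rot: [180.0, -0.0, -156.6]
wrist_force: [-0.3, 3.4, 0.3]
finger_gap: 0.0152
time_s: 12.3
eef_pos: [0.5766, -0.2151, 0.0653]
tool_rot: [-179.8, 0.2, -156.6]
wrist_force: [1.0, -0.6, -5.5]
finger_gap: 0.0153
```

```bash
python3 -m crank '[{"slide":[0,0,-3],"twist":[0,0,0],"grip":1},{"slide":[0,0,-4],"twist":[0,0,0],"grip":1},{"slide":[0,0,-3.5],"twist":[0,0,0.06],"grip":1},{"slide":[0,0,-2],"twist":[0,0,0.12],"grip":1},{"slide":[0,0,0],"twist":[0,0,0.12],"grip":1},{"slide":[0,0,0],"twist":[0,0,0.12],"grip":1},{"slide":[0,0,0],"twist":[0,0,0.12],"grip":1},{"slide":[0,0,0],"twist":[0,0,0.06],"grip":1}]'
python3 -m crank '[{"slide":[0,0,0],"twist":[0,0,0],"grip":1},{"slide":[0,0,0],"twist":[0,0,0],"grip":1}]'
python3 - <<'E'
from h import *
s=arm.state();print(s['eef_pos'],s['tool_rot'],slide(s['eef_pos'],s['tool_rot'][2],[.606,.1882,.19]))
c=arm.read_camera('top');P=cloud(c);q=P.reshape(-1,3)
print(slide([.575,-.214,.19],169,[.606,.1882,.19]))
c=arm.read_camera('scene');save(c,'scene3.png')
E
```

```text
time_s: 13.1
eef_pos: [0.5736, -0.2141, 0.186]
tool_rot: [180.0, -0.2, 168.7]
wrist_force: [-0.0, -0.4, -5.0]
finger_gap: 0.0152
time_s: 13.3
eef_pos: [0.5741, -0.2143, 0.1868]
tool_rot: [180.0, -0.1, 169.0]
wrist_force: [-0.2, -0.4, -4.6]
finger_gap: 0.0152
[ 0.57407127 -0.21428685  0.18680461] [ 1.79986403e+02 -1.27197204e-01  1.69045688e+02] [ 4.51 40.12 -0.32]
[ 4.63 40.07 -0.  ]
```

View pics/scene3.png

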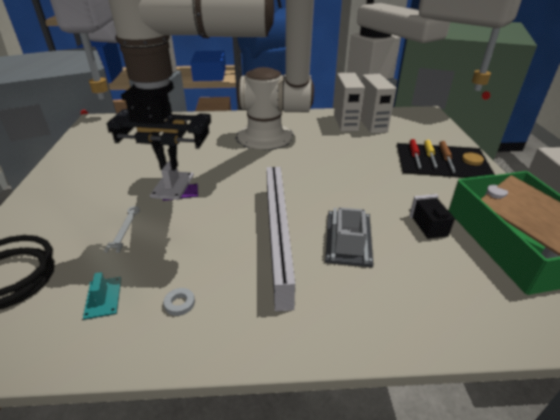

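The scene view shows the aluminium cover held at (172,185), and the housing looks closed at (350,235). Carrying it across.

```bash
python3 -m crank '[{"slide":[0.2,1.6,0],"twist":[0,0,0],"grip":1},{"slide":[0.35,3.2,0],"twist":[0,0,0],"grip":1},{"slide":[0.4,3.5,0],"twist":[0,0,0],"grip":1},{"slide":[0.4,3.5,0],"twist":[0,0,0],"grip":1},{"slide":[0.4,3.5,0],"twist":[0,0,0],"grip":1},{"slide":[0.4,3.5,0],"twist":[0,0,0],"grip":1},{"slide":[0.4,3.5,0],"twist":[0,0,0],"grip":1},{"slide":[0.4,3.5,0],"twist":[0,0,0],"grip":1}]'
python3 -m crank '[{"slide":[0.4,3.5,0],"twist":[0,0,0],"grip":1},{"slide":[0.4,3.5,0],"twist":[0,0,0],"grip":1},{"slide":[0.35,3.2,0],"twist":[0,0,0],"grip":1},{"slide":[0.3,2.2,0],"twist":[0,0,0],"grip":1},{"slide":[0.1,1.4,0],"twist":[0,0,0],"grip":1},{"slide":[0,0,0],"twist":[0,0,0],"grip":1},{"slide":[0,0,0],"twist":[0,0,0],"grip":1},{"slide":[0,0,0],"twist":[0,0,0],"grip":1}]'
python3 - <<'E'
from h import *
s=arm.state();T=np.eye(4);T[:3,:3]=R.from_euler('xyz',s['tool_rot'],degrees=True).as_matrix();T[:3,3]=s['eef_pos']
print(s['eef_pos'],s['tool_rot'],s['wrist_force'],s['wrist_torque'],slide(s['eef_pos'],s['tool_rot'][2],[.606,.1882,.105]))
w=arm.read_camera('wrist');save(w,'w4.png')
w['world_to_cam']=np.linalg.inv(T@w['tool_from_camera']);P=cloud(w)
np.savez('w4.npz',P=P)
for n,p in(('wrist',P),('top',None),('scene',None)):
    if p is None: c=arm.read_camera(n);save(c,n+'4.png');p=cloud(c)
    for d in arm.cut_out(n,'cover'):
        q=p[d['mask']];print(n,round(d['p'],2),len(q),np.round(np.median(q,0),3),np.round(np.percentile(q,[2,98],axis=0),3).tolist())
        k=q[(q[:,2]>.12)&(q[:,2]<.3)&(q[:,1]>.1)]
        if len(k)>50:
            A=np.c_[k[:,:2]-[.606,.188],np.ones(len(k))];z=k[:,2];ok=np.ones(len(k),bool)
            for _ in range(8):
                x=np.linalg.lstsq(A[ok],z[ok],rcond=None)[0];r=abs(A@x-z);ok=r<max(.003,np.median(r))
            print('  plane',x.round(4),ok.sum(),rect(k[ok][:,:2]))
    print(n,[(d['p'],d['point']) for d in arm.mark_of(n,'cover')])
E
```

```text
time_s: 14.2
eef_pos: [0.5947, 0.0467, 0.1882]
tool_rot: [180.0, 0.0, 169.0]
wrist_force: [0.2, 0.5, -5.3]
finger_gap: 0.0152
time_s: 15.0
eef_pos: [0.606, 0.1819, 0.1881]
tool_rot: [-180.0, -0.0, 168.9]
wrist_force: [0.1, 0.1, -5.6]
finger_gap: 0.0156
[0.6059613  0.18194684 0.18814585] [-1.79971425e+02 -2.20778454e-02  1.68938445e+02] [ 0.11889454  0.12042732 -5.64927265] [-0.02463873  0.00362689 -0.02018509] [0.12 0.61 8.31]
wrist 0.86 8873 [0.584 0.185 0.173] [[0.556, 0.153, 0.171], [0.618, 0.217, 0.219]]
  plane [-0.0002  0.0034  0.1728] 6684 (array([591.4, 184.4]), array([69.3, 64.1]), -10.85)
wrist [(0.84, [0.6064, 0.1774, 0.164])]
top 0.96 1035 [ 0.742 -0.352  0.009] [[0.695, -0.391, -0.0], [0.796, -0.322, 0.056]]
top 0.73 305 [0.567 0.187 0.173] [[0.555, 0.149, 0.071], [0.582, 0.219, 0.304]]
  plane [ 0.0178 -0.0059  0.1739] 251 (array([569.5, 187.6]), array([62.6, 23. ]), 79.72)
top 0.6 1034 [ 0.362 -0.25   0.009] [[0.326, -0.304, 0.003], [0.392, -0.205, 0.055]]
top [(0.87, [0.7486, -0.3598, -0.0026]), (0.81, [0.6065, 0.1821, 0.1641]), (0.65, [0.3536, -0.254, 0.0023]), (0.31, [0.5779, 0.0206, -0.0004])]
scene 0.83 671 [ 0.367 -0.25   0.008] [[0.307, -0.299, -0.0], [0.394, -0.204, 0.053]]
scene 0.8 1320 [ 0.762 -0.349  0.008] [[0.7, -0.388, 0.001], [0.798, -0.32, 0.053]]
scene 0.67 881 [0.629 0.178 0.173] [[0.563, 0.148, 0.167], [0.659, 0.214, 0.218]]
  plane [-0.0038  0.0085  0.1726] 610 (array([608.7, 182.7]), array([102.1,  63. ]), -11.21)
scene 0.27 1453 [0.574 0.401 0.05 ] [[0.502, 0.376, 0.001], [0.602, 0.444, 0.072]]
scene [(0.85, [0.7441, -0.3578, 0.0005]), (0.73, [0.355, -0.2581, -0.0002]), (0.72, [0.6057, 0.1876, 0.1651])]
```

View pics/w4.png

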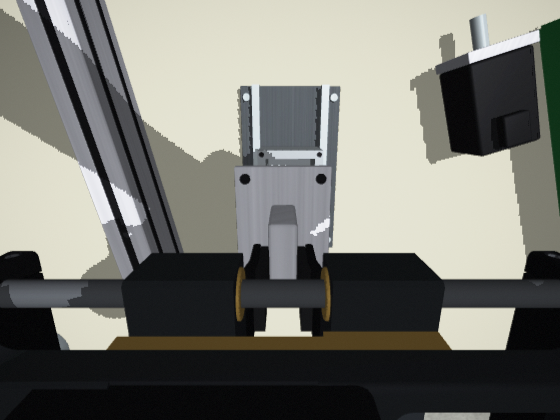

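The wrist view shows the cover level in the jaws (plate edge at (235–330,168)), with the near end of the housing behind it at (290,155). I'll measure the cover and the rim in the same cameras so the calibration bias cancels.

```bash
cat > cmp.py <<'E'
from h import *
import sys
zc=float(sys.argv[1])
def fix(q,c=(.606,.1882),a=-11.05):
    a=np.radians(a);d=q-np.array([*c,0]);return 1000*np.stack([d[...,0]*np.cos(a)+d[...,1]*np.sin(a),-d[...,0]*np.sin(a)+d[...,1]*np.cos(a),d[...,2]],-1)
def edges(f,lo,hi):
    k=f[(abs(f[:,0])<65)&(abs(f[:,1])<45)&(f[:,2]>lo)&(f[:,2]<hi)]
    if len(k)<20: return len(k)
    r=[np.percentile(k[:,i],[.7,99.3]).round(1).tolist() for i in(0,1)]
    x0=k[:,0].min();g=[];
    # yaw from near edge and side edges
    return len(k),'x',r[0],'y',r[1],'z',k[:,2].mean().round(1),rect(k[:,:2]/1000)
s=arm.state();print(s['time_s'],s['eef_pos'],s['tool_rot'],fix(s['eef_pos']))
T=np.eye(4);T[:3,:3]=R.from_euler('xyz',s['tool_rot'],degrees=True).as_matrix();T[:3,3]=s['eef_pos']
for n in('wrist','top','scene'):
    c=arm.read_camera(n);save(c,n+sys.argv[2]+'.png')
    if n=='wrist': c['world_to_cam']=np.linalg.inv(T@c['tool_from_camera'])
    f=fix(cloud(c).reshape(-1,3));print(n,'cover',edges(f,zc-4,zc+4),'\n   rim',edges(f,68,76))
E
python3 cmp.py 173 5
python3 - <<'E'
from h import *
# housing alone, from the scene camera picture at start: bolted half
d=np.load('scene1.npz');q=d['P'].reshape(-1,3)
a=np.radians(-11.05);e=q-[.606,.1882,0];f=1000*np.stack([e[:,0]*np.cos(a)+e[:,1]*np.sin(a),-e[:,0]*np.sin(a)+e[:,1]*np.cos(a),e[:,2]],-1)
k=f[(f[:,0]>-12)&(f[:,0]<60)&(abs(f[:,1])<45)&(f[:,2]>66)&(f[:,2]<78)]
print(len(k),np.percentile(k,[.7,99.3],axis=0).round(1))
E
```

```text
15.45 [0.60621111 0.18270489 0.18819219] [1.79998483e+02 5.50900286e-04 1.68968911e+02] [  1.2604225   -5.35277004 188.19219427]
wrist cover (6771, 'x', [-47.9, 18.2], 'y', [-37.3, 25.8], 'z', np.float64(172.8), (array([-12.3,  -5.8]), array([71.6, 64.2]), 0.26)) 
   rim (708, 'x', [-51.0, -36.6], 'y', [-31.5, 32.1], 'z', np.float64(71.7), (array([-43.8,   0.4]), array([64. , 14.5]), -89.84))
top cover (275, 'x', [-47.2, -14.4], 'y', [-38.0, 25.5], 'z', np.float64(172.9), (array([ 2.1, -5.5]), array([99.4, 64.1]), 0.87)) 
   rim (103, 'x', [-50.0, -7.7], 'y', [-31.9, 30.8], 'z', np.float64(72.0), (array([-29.2,  -0.1]), array([63.5, 42.3]), -89.13))
scene cover (633, 'x', [-46.8, 53.9], 'y', [-34.6, 27.8], 'z', np.float64(172.4), (array([ 3.1, -3.3]), array([104.5,  63.6]), -0.56)) 
   rim (347, 'x', [-51.2, 51.6], 'y', [-29.5, 34.4], 'z', np.float64(71.0), (array([0.3, 2.6]), array([105.4,  64.2]), 0.42))
209 [[  0.1 -29.2  66.2]
 [ 51.9  34.2  73.5]]
```

All cameras agree: the cover is +3 mm in x and -6 mm in y from the rim (fixture frame), and the yaw error is about 0.1°. So the slide is [+0.3, +0.6] cm, then down 8.3 cm.

```bash
python3 -m crank '[{"slide":[0.3,0.6,0],"twist":[0,0,0],"grip":1},{"slide":[0,0,1.5],"twist":[0,0,0],"grip":1},{"slide":[0,0,2],"twist":[0,0,0],"grip":1},{"slide":[0,0,1.8],"twist":[0,0,0],"grip":1},{"slide":[0,0,1],"twist":[0,0,0],"grip":1},{"slide":[0,0,0.4],"twist":[0,0,0],"grip":1},{"slide":[0,0,0.3],"twist":[0,0,0],"grip":1},{"slide":[0,0,0],"twist":[0,0,0],"grip":1}]'; python3 cmp.py 103 6
```

```text
time_s: 16.4
eef_pos: [0.6047, 0.1896, 0.1186]
tool_rot: [180.0, 0.0, 169.0]
wrist_force: [-0.4, 0.4, -5.5]
finger_gap: 0.0154
16.4 [0.60473557 0.18963435 0.11858163] [1.79974879e+02 4.22755308e-02 1.68999591e+02] [ -1.51590072   1.16540766 118.58163014]
wrist cover (6781, 'x', [-50.7, 15.3], 'y', [-30.8, 32.2], 'z', np.float64(103.2), (array([-15.6,   0.8]), array([70.7, 64.1]), 0.37)) 
   rim (419, 'x', [-51.0, -47.7], 'y', [-31.1, 31.7], 'z', np.float64(71.7), (array([-49.3,   0.3]), array([63.2,  3.4]), -89.93))
top cover (223, 'x', [-49.9, 48.6], 'y', [-31.3, 31.7], 'z', np.float64(103.7), (array([-0.9,  1.3]), array([98.9, 64.6]), 1.54)) 
   rim (29, 'x', [-50.2, -27.3], 'y', [-32.4, 27.7], 'z', np.float64(71.5), (array([-48.3,  -5. ]), array([62.6, 21.5]), -68.15))
scene cover (622, 'x', [-47.5, 51.5], 'y', [-28.0, 34.1], 'z', np.float64(103.4), (array([1.5, 3.2]), array([103.4,  63.7]), -0.62)) 
   rim (171, 'x', [-42.8, 51.3], 'y', [-29.6, 34.1], 'z', np.float64(71.0), (array([3.5, 2.3]), array([96.5, 63.5]), 0.7))
```

```bash
python3 -m crank '[{"slide":[0,-0.05,0.4],"twist":[0,0,0],"grip":1},{"slide":[0,0,0.4],"twist":[0,0,0],"grip":1},{"slide":[0,0,0.3],"twist":[0,0,0],"grip":1},{"slide":[0,0,0.25],"twist":[0,0,0],"grip":1},{"slide":[0,0,0],"twist":[0,0,0],"grip":1},{"slide":[0,0,0],"twist":[0,0,0],"grip":1},{"slide":[0,0,0],"twist":[0,0,0],"grip":1}]'; python3 cmp.py 90 7
cat > yaw.py <<'E'
from h import *
from cmp import fix
E
python3 - <<'E'
from h import *
s=arm.state();T=np.eye(4);T[:3,:3]=R.from_euler('xyz',s['tool_rot'],degrees=True).as_matrix();T[:3,3]=s['eef_pos']
w=arm.read_camera('wrist');w['world_to_cam']=np.linalg.inv(T@w['tool_from_camera']);q=cloud(w).reshape(-1,3)
a=np.radians(-11.05);e=q-[.606,.1882,0];f=1000*np.stack([e[:,0]*np.cos(a)+e[:,1]*np.sin(a),-e[:,0]*np.sin(a)+e[:,1]*np.cos(a),e[:,2]],-1)
def line(k,i,sgn,bins):
    j=1-i;X=[];Y=[]
    for b in bins:
        m=k[(k[:,j]>=b)&(k[:,j]<b+3)]
        if len(m)>3: X.append(b+1.5);Y.append(sgn*np.max(sgn*m[:,i]))
    if len(X)<4:return None
    p=np.polyfit(X,Y,1);return np.degrees(np.arctan(p[0]))*(1 if i==1 else -1),p[1]
k=f[(abs(f[:,0])<65)&(abs(f[:,1])<45)&(f[:,2]>86)&(f[:,2]<94)]
print('cover left/right yaw',line(k,1,1,range(-44,-10,3)),line(k,1,-1,range(-44,-10,3)),'near',line(k,0,-1,range(-27,27,3)))
g=f[(f[:,0]>-100)&(f[:,0]<-60)&(abs(f[:,1])<80)&(f[:,2]>6)&(f[:,2]<26)]
print('plate sides',line(g,1,1,range(-92,-62,3)),line(g,1,-1,range(-92,-62,3)))
g=f[(f[:,0]>-125)&(f[:,0]<-60)&(abs(f[:,1])<45)&(f[:,2]>6)&(f[:,2]<18)]
print('plate near',line(g,0,-1,range(-40,40,3)))
h=f[(abs(f[:,0]+50)<4)&(abs(f[:,1])<30)&(f[:,2]>25)&(f[:,2]<66)];print('housing face yaw',len(h),-np.degrees(np.arctan(np.polyfit(h[:,1],h[:,0],1))))
A=np.c_[k[:,:2],np.ones(len(k))];print('cover plane mm/mm',np.linalg.lstsq(A,k[:,2],rcond=None)[0])
E
```

```text
time_s: 17.25
eef_pos: [0.6045, 0.189, 0.1048]
tool_rot: [180.0, 0.0, 169.0]
wrist_force: [-1.1, 0.8, -4.8]
finger_gap: 0.0154
17.25 [0.60449223 0.18895697 0.10482807] [1.79989576e+02 2.25698975e-02 1.68993283e+02] [ -1.62490525   0.45394939 104.82806938]
wrist cover (6770, 'x', [-50.8, 15.2], 'y', [-31.4, 31.5], 'z', np.float64(89.5), (array([-15.5,   0.1]), array([71. , 64.2]), 0.45)) 
   rim (272, 'x', [-51.0, -49.5], 'y', [-31.0, 32.1], 'z', np.float64(71.2), (array([-50.3,   0.4]), array([63.9,  1.6]), -89.93))
top cover (212, 'x', [-50.1, 48.5], 'y', [-32.3, 31.3], 'z', np.float64(89.5), (array([-1.1,  0.4]), array([99.3, 63.9]), 1.43)) 
   rim 10
scene cover (611, 'x', [-49.0, 50.8], 'y', [-29.0, 33.5], 'z', np.float64(89.2), (array([0.2, 2.6]), array([102.7,  63.2]), 0.26)) 
   rim (124, 'x', [-31.1, 51.5], 'y', [-29.7, 33.6], 'z', np.float64(70.8), (array([6.7, 2. ]), array([91.4, 62.8]), 0.91))
cover left/right yaw (np.float64(0.8128943748814119), np.float64(32.025424902658585)) (np.float64(0.8257536329937817), np.float64(-31.33723413929601)) near (np.float64(0.2960528879151652), np.float64(-51.010665983093276))
plate sides (np.float64(0.8957611911050155), np.float64(56.97212491468994)) (np.float64(-0.5746775456363242), np.float64(-54.18858712200894))
plate near (np.float64(-0.5877927243207777), np.float64(-115.61187284277611))
housing face yaw 451 [ 0.08948515 88.87430654]
cover plane mm/mm [3.87608238e-04 4.14190610e-03 8.94762400e+01]
```

Everything is aligned to within about 0.5 mm, with roughly 10 mm clearance. One small yaw trim, then a last look.

```bash
rm -f yaw.py; python3 -m crank '[{"slide":[0,0,0],"twist":[0,0,0.006],"grip":1},{"slide":[0,0,0],"twist":[0,0,0],"grip":1},{"slide":[0,0,0],"twist":[0,0,0],"grip":1},{"slide":[0,0,0],"twist":[0,0,0],"grip":1}]'; python3 cmp.py 90 8
python3 -c "
import cv2,numpy as np
s=cv2.imread('pics/scene8.png');w=cv2.imread('pics/wrist8.png')
a=cv2.resize(s[150:290,290:430],(420,420),interpolation=cv2.INTER_CUBIC);b=cv2.resize(w[60:290,160:400],(380,364))
o=np.zeros((420,800,3),np.uint8);o[:,:420]=a;o[:364,420:]=b;cv2.imwrite('pics/fin.png',o)"
```

```text
time_s: 17.85
eef_pos: [0.6043, 0.1889, 0.1046]
tool_rot: [180.0, -0.0, 168.6]
wrist_force: [0.4, -0.2, -4.6]
finger_gap: 0.0151
17.85 [0.60428681 0.18887774 0.10464978] [ 1.79998787e+02 -2.12332202e-03  1.68641288e+02] [ -1.81132786   0.33681772 104.64978229]
wrist cover (6762, 'x', [-51.0, 15.2], 'y', [-31.4, 31.6], 'z', np.float64(89.3), (array([-15.6,   0. ]), array([71.4, 64.1]), -0.1)) 
   rim (244, 'x', [-51.0, -49.6], 'y', [-31.0, 31.7], 'z', np.float64(71.0), (array([-50.4,   0.5]), array([63.6,  1.5]), 89.77))
top cover (213, 'x', [-50.2, 48.7], 'y', [-32.5, 31.0], 'z', np.float64(89.5), (array([-1.2, -0.1]), array([99.4, 63.8]), 0.95)) 
   rim 7
scene cover (610, 'x', [-48.5, 50.5], 'y', [-29.1, 33.3], 'z', np.float64(88.9), (array([0.7, 2.1]), array([101.9,  63.6]), -0.63)) 
   rim (116, 'x', [-30.7, 51.2], 'y', [-29.6, 33.5], 'z', np.float64(70.9), (array([6. , 1.9]), array([90.3, 62.2]), 0.89))
```

View pics/fin.png

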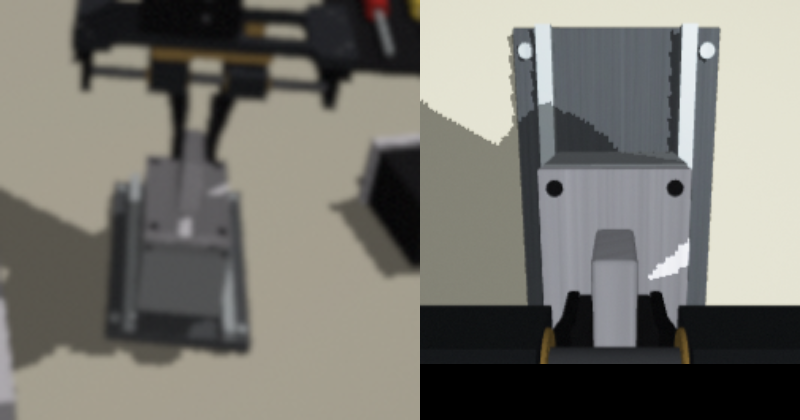

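The cover hovers level over the closed housing, between the guides, with a thin shadow gap below it (plate edge at (540–690,168) in the right-hand crop). Handing in.

```bash
python3 -c "
from bench import arm
print(arm.job_done());s=arm.state();print(s['time_s'],s['eef_pos'],s['finger_gap'])"
```

```text
the job is handed in; nothing more can be done
None
the job is handed in; nothing more can be done
```

The housing is closed, and the job was handed in at about 18 s with the arm still holding the cover over it.

- **Closing the housing:** I slid the loose half along its guides until it stopped against the bolted half. I pushed to about 26 N along the guides and it did not move further. The rim then measured 100.4 mm long, against 100 mm for a closed housing, with no break at the joint. A gap under about 1–2 mm would not show at that camera's resolution.
- **Carrying the cover:** I gripped the aluminium cover by its rib at 40 N and left the purple and turquoise look-alikes alone. Its underside was about 85 mm above the rail on the way over, and nothing in the force readings suggested a bump.
- **Final position:** The last checks put the cover about 10 mm above the rim, level to about 0.2° and within about 0.5 mm of centre.
- **Where checks disagreed:** Absolute positions differed between cameras by about 2–3 mm, so I aligned the cover to the rim within each camera's own view. The final yaw readings were −0.1° (wrist), −0.6° (scene) and +0.95° (top, partly hidden by the arm). I relied on the wrist camera.

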